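# Lay out a small bearing frame for tack welding

### The job

One long square tube is already held on the welding table by two magnet blocks: lay out the rest of the flat frame on the robot's side of it, first the two equal short tubes butted square against it, one flush with each of its ends, and the loose long tube parallel to it across their free ends, so that the four close a rectangle. Then lay the bored plate flat across the two long tubes, midway between the short ones, its bored end towards the loose long tube, and last stand the bush upright on the plate, centred over the bore. Leave the tape roll and the tube offcut where they lie.

Things in the scene. Friction and masses are not known exactly. Their poses are not given: they have to be found in the camera images.
- rail: Fixed long square steel tube, 220 mm long, 30 x 30 mm section, flat on the table. Origin at its middle (15 mm above the table); y axis along the tube, -x axis square out of the face where the frame goes, roughly towards the robot (yaw up to 0.25 rad). Two fixed magnet blocks, 50 mm wide, 45 deep, 62 high, stand against its other (+x) face, 70 mm either side of its middle.
- end_a: One of two equal short square steel tubes, 120 mm long, 30 x 30 mm section, loose, lying flat. Origin at its middle (15 mm above its support); its x axis runs along the tube. About 0.2 kg. The two short tubes are interchangeable.
- end_b: The other short square steel tube, equal to the first: 120 mm long, 30 x 30 mm section, loose, origin at its middle, x axis along the tube, about 0.2 kg.
- front: The loose long square steel tube, 220 mm long, 30 x 30 mm section, lying flat. Origin at its middle (15 mm above its support); its x axis runs along the tube. About 0.4 kg.
- plate: Loose flat steel plate 180 mm long, 50 mm wide, 8 mm thick, with one round bore of 23 mm diameter, 35 mm from the plate's middle towards one end (the bored end). Origin at the middle of its underside; x axis along its length, the bore lies at x = -35 mm; z up. About 0.55 kg.
- plate_hole0 (a point): Centre of the plate's bore, on the plate's upper face.
- bush: Loose steel bush: a short thick ring standing on end, 40 mm outside and 22 mm inside diameter, 35 mm high. Origin at the centre of its underside; z axis along its bore. About 0.25 kg.
- offcut: Bystander: 70 mm offcut of the same 30 x 30 mm square tube, shorter than the frame's tubes; origin at its middle, x along it. Not part of the frame.
- tape: Bystander: roll of pale masking tape lying flat, 72 mm outside diameter, 25 mm high; origin at the centre of its underside.
Things that resemble listed ones, but are neither listed nor needed, are in the scene too. Leave any blue or pink look-alike of the end_a alone.

How it is judged:
On the way, in this order (a step that is already met when the one before it is completed fails the run):
1. the four tubes close the flat rectangle (((x of end_a in the frame of rail between -0.087 and -0.072 m and y of end_a in the frame of rail between 0.085 and 0.105 m and z of end_a in the frame of rail between -0.005 and 0.005 m and angle between the x axis of each of end_a, end_b and the x axis of rail, either way round below 0.1 rad and x of end_b in the frame of rail between -0.087 and -0.072 m and y of end_b in the frame of rail between -0.105 and -0.085 m and z of end_b in the frame of rail between -0.005 and 0.005 m) or (x of end_a in the frame of rail between -0.087 and -0.072 m and y of end_a in the frame of rail between -0.105 and -0.085 m and z of end_a in the frame of rail between -0.005 and 0.005 m and angle between the x axis of each of end_a, end_b and the x axis of rail, either way round below 0.1 rad and x of end_b in the frame of rail between -0.087 and -0.072 m and y of end_b in the frame of rail between 0.085 and 0.105 m and z of end_b in the frame of rail between -0.005 and 0.005 m)) and x of front in the frame of rail between -0.17 and -0.146 m and y of front in the frame of rail between -0.012 and 0.012 m and z of front in the frame of rail between -0.005 and 0.005 m and angle between the x axis of front and the y axis of rail, either way round below 0.1 rad), for 0.2 s.
2. the plate lies across the two long tubes, bored end towards the loose one (all of step 1 and x of plate in the frame of rail between -0.092 and -0.065 m and y of plate in the frame of rail between -0.012 and 0.012 m and z of plate in the frame of rail between 0.011 and 0.02 m and angle between the x axis of plate and the x axis of rail, either way round below 0.12 rad and angle between plate's own z axis and vertical below 0.06 rad and x of plate_hole0 in the frame of rail below -0.09 m), for 0.2 s.
At the end, for the whole second after the job is handed in: Short tubes: gap to the held tube at most 12 mm, flush with its ends within 10 mm; loose long tube 146-170 mm from it, within 12 mm endways; all square within 0.10 rad. Plate flat on both long tubes, 65-92 mm out, within 12 mm of midway, bore outward. Bush upright, within 8 mm of bore. All at rest (all of step 2 and horizontal distance between bush and plate_hole0 below 0.008 m and angle between bush's own z axis and vertical below 0.06 rad and z of bush in the frame of plate between 0.005 and 0.011 m and linear speed of each of end_a, end_b, front, plate, bush below 0.01 m/s); the robot touches nothing.
It fails at once if the tape roll is moved by more than 25 mm (distance of tape from where it was at the start of the episode above 0.025 m).
It fails at once if the offcut is moved by more than 25 mm (distance of offcut from where it was at the start of the episode above 0.025 m).
It also fails if it takes over 128 s, if anything falls off the work surface, if the arm or the gripper's body presses on something with over 40 N, if the wrist force passes 120 N, or if a joint passes its speed limit or range.

### The arm

A 6-joint arm with a two-finger parallel gripper is mounted at the origin on the work surface. World frame = base frame: x ahead of the robot, y to its left, z up, the work surface at z = 0. Lengths are in m, angles in rad, forces in N, time in s.
With the tool pointing down it reaches from about 0.2 to 0.875 m from the base axis. Payload 3.4 kg.
Tool frame: the origin (TCP) lies between the finger pads; the fingertips stand 8 mm ahead of it and the grasp point (between the pads) lies 11 mm behind it; z points along the fingers, y is the line along which they close (so a half turn about z gives the same grasp; the last joint's range is limited). The gripper opens to 94 mm and grips with 3 to 60 N. Pads are 16 mm wide; open, the fingers measure 119 mm over their backs; the gripper's body (75 mm by 177 mm) begins 78 mm behind the grasp point.
Start: joints at [-1.401, 0.276, 1.505, -0, 1.361, -0.121], TCP at [0.165, -0.551, 0.213] pointing down, gripper open.
Joint ranges: [-2.89, 2.89], [-0.75, 2.08], [0.22, 2.7], [-1.18, 4.32], [0.11, 2.71], [-2.7, 2.7]. Speed limits (rad/s): [2.57, 2.57, 3.14, 3.14, 3.14, 3.14].

### API

Orientations are given as a unit quaternion [x, y, z, w].
In Python, from station import monitor, imaging, order, nets gives the robot as it stands.
- The arm moves only by the tool drive_tool, never from a script. Its arguments are lists of equal length, an entry for each row: "linear": the shift along the world's x, y, z in mm, a list of three; "angular": the turn, a rotation vector about the world's x, y, z in rad, a list of three; "grip": the opening, from 0 (shut) to 1 (fully open). A call has 1 to 20 rows; each row is the pose to reach, as a shift and turn from the pose commanded when the call began; what a row does not reach only later rows make up. A row lasts 1/8 s, in which the tool goes at most 62.5 mm and 10.7 degrees, less where a joint would pass 70% of its speed; a pose out of reach is approached as far as the arm can. A call with a gripper value outside its range is refused whole. The fingers move at their own pace and stop on an object; the grip force is fixed at half the most. Time passes only in rows, so rows that repeat a pose let the fingers close. It gives the time, the measured TCP pose, the force, the opening and the grip force at its end, in the units of the state.
- monitor.sense(): the state, without advancing time (a new reading comes with each control period).
- imaging.capture(name): name is "scene" or "top"; returns (picture, depth): 480x640x3 uint8, red, green, blue; 480x640 float32, m along the optical axis (not along the pixel's ray), 0 where there is no reading.
- imaging.calibration(name): a dict with "fx", "fy", "cx", "cy" (pixels), "extrinsics" (4x4, takes a point from camera to world coordinates). Camera axes: x right, y up, looking along -z (the intrinsics and any distortion apply to the point x, -y, -z); pixel columns grow to the right and rows downward; lengths in m; the calibration is good to about 2 mm. A picture is of the moment at which its call begins. calibration takes no time and is no camera call.
- order.job_done(): hands the job in; it is judged then, once.
Trained networks look in the newest picture that a camera, given by its name, has taken for a name from the list of things; names that differ only in an ending like _2 or _b are one class to them, and where a whole thing is asked for, a point or a joint stands for the part that bears it (a point fixed in the world has none). Each returns a list of dicts, best first, with "score" (0 to 1); they miss things now and then, are a little off and sometimes report something else, mostly with a low value. They report only what shows in the picture. A call takes as long as a camera call. They do not tell look-alikes from the thing itself.
- nets.trace(target, camera): "pixels" (480x640 bool, what is visible of it) and "location" ([column, row] in pixels, amid what is visible of it).
The state is a dict: "t": time; "joints": joint angles; "joint_velocities": joint speeds; "joint_torque": joint torques, N m; "tool_pos": TCP position; "orientation": TCP orientation; "ft_force": force on the tool from outside, world axes, zero at the start; "torque": the same for the moment, N m; "width": opening from 0.0 (shut) to 1.0 (fully open); "gripper_force": force on a finger pad.
Only numpy, scipy, OpenCV 4.12 (cv2) and the standard library are available. Lean on these libraries where they do the work, as an engineer would, in place of code of your own. Each camera call takes 0.05 s, during which the arm holds its last target. There are 200 camera calls.

## Working session

There is one attempt and no reset: what is moved stays moved. The work goes in short steps, Python scripts to look and compute and a tool call to move; the robot and the scene stay as the last step left them, time stands still between calls to the robot, and variables do not carry over. Pictures are saved under pics/ and viewed, at most 14 in all, crops included, and the job is handed in when it is done.

Besides the shell and the picture viewer there is one more tool, called after "Call:" as name(argument=value, ...), one argument or row to a line, values as JSON. drive_tool: Moves the arm, as the interface text tells. Its arguments: {"type":"object","properties":{"linear":{"type":"array"},"angular":{"type":"array"},"grip":{"type":"array"}},"required":["linear","angular","grip"]}

```bash
mkdir -p pics; ls; python3 - <<'E'
from station import monitor, imaging
import cv2
for n in ("scene","top"):
    p,d=imaging.capture(n); cv2.imwrite(f"pics/{n}0.png",p[:,:,::-1])
    c=imaging.calibration(n); print(n,c)
s=monitor.sense(); print(s)
E
```

```text
pics
scene {'fx': 460.99862207779597, 'fy': 460.99862207779597, 'cx': 318.72307069317674, 'cy': 243.9415091259345, 'extrinsics': array([[-0.41559019, -0.57206553,  0.70712503,  1.19029629],
       [ 0.90949905, -0.26975773,  0.31629454,  0.32718993],
       [ 0.00981124,  0.77457846,  0.63240173,  0.66474685],
       [ 0.        ,  0.        ,  0.        ,  1.        ]])}
top {'fx': 485.6129188182906, 'fy': 485.6129188182906, 'cx': 308.62322025393394, 'cy': 236.56152836642178, 'extrinsics': array([[ 0.02587976,  0.9967302 , -0.07654511,  0.40754427],
       [-0.99958602,  0.02676464,  0.01055688, -0.00274167],
       [ 0.01257106,  0.07624021,  0.99701023,  1.10914829],
       [ 0.        ,  0.        ,  0.        ,  1.        ]])}
{'t': 0.1, 'joints': array([-1.40096020e+00,  2.76518956e-01,  1.50600734e+00, -1.68728783e-05,
        1.36068260e+00, -1.20982593e-01]), 'joint_velocities': array([ 2.21750124e-03, -8.10279391e-04, -1.59266358e-03, -1.73624314e-03,
       -9.58239850e-05,  2.26617511e-03]), 'joint_torque': array([ 1.06130752e-03, -4.05458772e+01, -2.37778902e+01,  7.03733624e-02,
        2.99047795e-02, -4.29275508e-05]), 'tool_pos': array([ 0.16478765, -0.55036453,  0.2126982 ]), 'orientation': array([ 9.89446095e-01,  1.44899182e-01, -2.79848593e-05, -8.07679502e-04]), 'ft_force': array([-0.18172209,  0.68884297,  0.06236878]), 'torque': array([-0.00523611, -0.02604643,  0.00027846]), 'gripper_force': 0.0, 'width': 1.000347985615154}
```

View pics/top0.png

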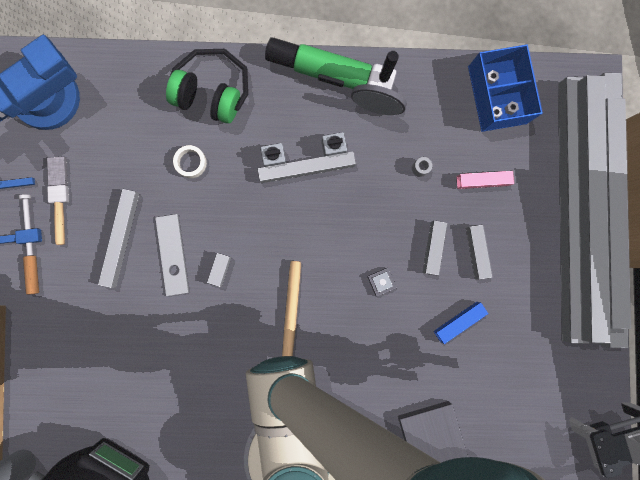

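View pics/scene0.png

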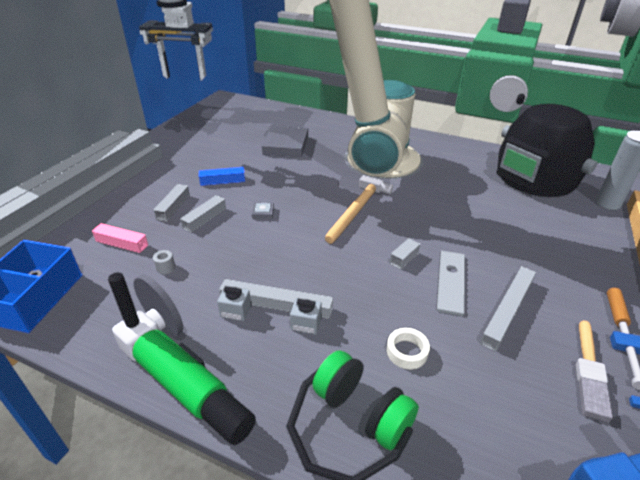

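Top view: the held rail is at (307,166). Candidates for the short tubes are the grey ones at (436,248) and (480,252), the pink at (486,180), the blue at (462,322) and the offcut at (216,270); I choose the two grey ones. The loose long tube is at (116,238), the plate at (171,255) with its bore at (174,270), and the bush at (423,166). The block at (380,281) is not the bush, and the tape is at (189,161).

```bash
cat > h.py <<'E'
from station import monitor, imaging, nets
import cv2, numpy as np
from scipy.spatial.transform import Rotation as R
def cloud(cam="top"):
    p,d=imaging.capture(cam); c=imaging.calibration(cam)
    v,u=np.mgrid[:480,:640]
    P=np.stack([(u-c["cx"])/c["fx"]*d,-(v-c["cy"])/c["fy"]*d,-d],-1)
    W=P@c["extrinsics"][:3,:3].T+c["extrinsics"][:3,3]; W[d==0]=np.nan
    return p,W
def comp(W,px,lo,hi,r=75):
    """connected region of height lo..hi at pixel px -> world-fitted rectangle"""
    m=((W[...,2]>lo)&(W[...,2]<hi)).astype(np.uint8)
    n,l=cv2.connectedComponents(m,connectivity=4)
    y,x=px[1],px[0]; w=l[y-4:y+5,x-4:x+5]; w=w[w>0]
    if not len(w): return None
    k=np.bincount(w).argmax(); return W[l==k]
def rect(q):
    """centre, long, short, yaw of long axis (deg), median z"""
    (cx,cy),(a,b),t=cv2.minAreaRect((q[:,:2]*1000).astype(np.float32))
    if a<b: a,b,t=b,a,t+90
    m=q[:,:2].mean(0)*1000
    pc=np.linalg.svd(q[:,:2]-q[:,:2].mean(0),full_matrices=False)[2][0]
    return dict(c=(round(cx,1),round(cy,1)),mean=m.round(1),L=round(a,1),W=round(b,1),yaw=round((t+90)%180-90,1),pca=round((np.degrees(np.arctan2(pc[1],pc[0]))+90)%180-90,1),z=round(float(np.median(q[:,2]))*1000,1),n=len(q))
E
python3 - <<'E'
from h import *
p,W=cloud()
m=W[215:240,330:350,2]; print("table",np.nanmedian(m),np.nanstd(m))
t={"a":(436,248,.022),"b":(480,252,.022),"front":(116,238,.022),"plate":(171,240,.005),"rail":(307,167,.022),"bush":(423,158,.02),"off":(216,270,.022),"tape":(176,161,.015),"nut":(380,281,.01),"blue":(462,322,.02),"pink":(486,180,.02)}
for k,(x,y,lo) in t.items():
    q=comp(W,(x,y),lo,.04); print(k, None if q is None else rect(q))
print(comp(W,(290,310),.008,.3) is not None and rect(comp(W,(292,280),.008,.08)))
cv2.imwrite("pics/crop1.png",cv2.resize(p[140:340,340:540],None,fx=3,fy=3,interpolation=cv2.INTER_CUBIC)[:,:,::-1])
E
```

```text
table 0.0003277677514194055 0.0020337309536846886
a {'c': (473.7, -299.0), 'mean': array([ 473.9, -298.2]), 'L': 119.5, 'W': 31.8, 'yaw': -8.7, 'pca': np.float64(-8.6), 'z': 30.0, 'n': 758}
b {'c': (467.3, -399.1), 'mean': array([ 466.7, -397.8]), 'L': 119.6, 'W': 32.4, 'yaw': 10.1, 'pca': np.float64(10.0), 'z': 29.8, 'n': 771}
front {'c': (476.6, 412.1), 'mean': array([475.5, 411.1]), 'L': 220.0, 'W': 32.9, 'yaw': -11.0, 'pca': np.float64(-11.0), 'z': 30.1, 'n': 1450}
plate {'c': (444.1, 295.9), 'mean': array([444.4, 294.7]), 'L': 181.5, 'W': 53.3, 'yaw': 10.2, 'pca': np.float64(10.4), 'z': 8.4, 'n': 1600}
rail {'c': (654.8, -3.8), 'mean': array([650.2,  -4.6]), 'L': 220.1, 'W': 40.1, 'yaw': -78.2, 'pca': np.float64(-78.1), 'z': 30.2, 'n': 1397}
bush {'c': (657.6, -267.3), 'mean': array([ 657.7, -266.5]), 'L': 38.3, 'W': 38.0, 'yaw': 5.8, 'pca': np.float64(-42.9), 'z': 34.2, 'n': 211}
off {'c': (412.3, 184.6), 'mean': array([412. , 184.3]), 'L': 69.4, 'W': 30.5, 'yaw': -15.8, 'pca': np.float64(-16.0), 'z': 30.0, 'n': 442}
tape {'c': (656.0, 261.7), 'mean': array([655.7, 261.1]), 'L': 71.0, 'W': 70.5, 'yaw': -29.7, 'pca': np.float64(47.5), 'z': 24.6, 'n': 437}
nut {'c': (394.5, -181.5), 'mean': array([ 394.4, -181.1]), 'L': 50.3, 'W': 50.2, 'yaw': -65.5, 'pca': np.float64(-28.9), 'z': 17.1, 'n': 505}
blue {'c': (309.2, -357.5), 'mean': array([ 309.6, -357. ]), 'L': 120.1, 'W': 31.9, 'yaw': -55.3, 'pca': np.float64(-54.6), 'z': 29.9, 'n': 794}
pink {'c': (633.0, -413.2), 'mean': array([ 632.4, -412.7]), 'L': 122.6, 'W': 30.6, 'yaw': -84.9, 'pca': np.float64(-85.0), 'z': 30.0, 'n': 728}
{'c': (331.3, 20.8), 'mean': array([331.5,  20.6]), 'L': 210.4, 'W': 25.7, 'yaw': -3.5, 'pca': np.float64(-3.6), 'z': 23.2, 'n': 1069}
```

View pics/crop1.png

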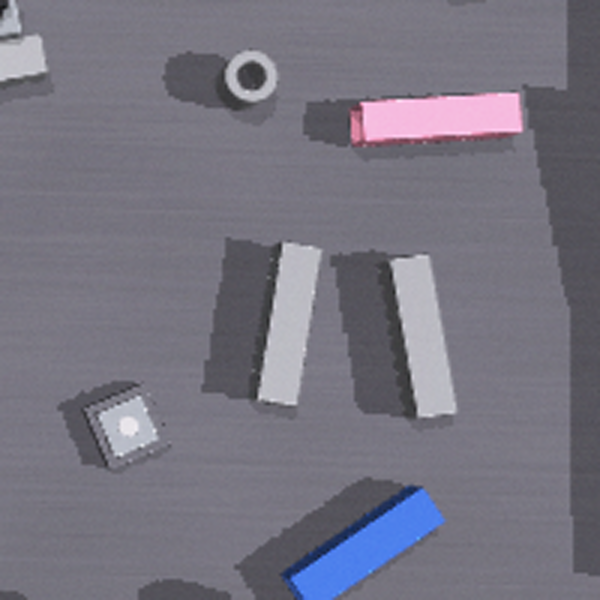

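The crop confirms the choice: the two plain grey 120 mm tubes at crop (290,325) and (422,335), and the ring bush at (250,77). The block at (125,427) is a different thing. Next I refine the rail and work out the moves.

```bash
cat >> h.py <<'E'
def railfit(W,px=(307,167)):
    q=comp(W,px,.022,.04)[:,:2]*1000; a=np.radians(11.8)
    for _ in range(3):
        X=np.array([np.cos(a),np.sin(a)]); Y=np.array([-X[1],X[0]])
        u,v=q@X,q@Y; b=np.round(v/4); ks=[k for k in np.unique(b) if (b==k).sum()>4][2:-2]
        lo=np.array([u[b==k].min() for k in ks]); s,c=np.polyfit(np.array(ks)*4,lo,1)
        a-=np.arctan(s)
    face=np.median(lo)+.9; vm=(v.min()+v.max())/2
    return (face+15)*X+vm*Y, a, v.max()-v.min()
def inrail(c,o,a):
    d=np.array(c)-o; return np.round([d@[np.cos(a),np.sin(a)],d@[-np.sin(a),np.cos(a)]],1)
E
python3 - <<'E'
from h import *
p,W=cloud(); o,a,L=railfit(W); print(o,np.degrees(a),L)
np.save("rail.npy",[*o,a])
X=np.array([np.cos(a),np.sin(a)]);Y=np.array([-X[1],X[0]])
for n,x,y in(("s+",-77.5,95),("s-",-77.5,-95),("front",-155,0),("plate",-78,0),("bore",-113,0)): print(n,(o+x*X+y*Y).round(1))
# plate bore
q=W[255:285,160:190]; g=cv2.cvtColor(p,cv2.COLOR_RGB2GRAY)[255:285,160:190]
k=(g<110); print("bore",q[k].mean(0)*1000,k.sum())
E
```

```text
[651.35249308  -4.4944414 ] 11.836557603935605 219.99743537270786
s+ [556.   72.6]
s- [ 595.  -113.4]
front [499.6 -36.3]
plate [575.  -20.5]
bore [540.8 -27.7]
bore [nan nan nan] 108
```

Call:
drive_tool(
  linear=[
    [309,252,-80],
    [309,252,-80],
    [309,252,-80],
    [309,252,-80],
    [309,252,-80],
    [309,252,-80],
    [309,252,-80],
    [309,252,-80],
    [309,252,-80],
    [309,252,-140],
    [309,252,-170],
    [309,252,-200],
    [309,252,-200],
    [309,252,-200],
  ],
  angular=[
    [0,0,-0.441],
    [0,0,-0.441],
    [0,0,-0.441],
    [0,0,-0.441],
    [0,0,-0.441],
    [0,0,-0.441],
    [0,0,-0.441],
    [0,0,-0.441],
    [0,0,-0.441],
    [0,0,-0.441],
    [0,0,-0.441],
    [0,0,-0.441],
    [0,0,-0.441],
    [0,0,-0.441],
  ],
  grip=[0.7,0.7,0.7,0.7,0.7,0.7,0.7,0.7,0.7,0.7,0.7,0.7,0.7,0.7],
)

```text
t: 1.95
tool_pos: [0.474, -0.3003, 0.0147]
orientation: [0.997, -0.076, 0.001, 0.001]
ft_force: [-0.1, 0.2, 0.1]
width: 0.698
gripper_force: 0.0
```

Call:
drive_tool(
  linear=[
    [0,0,0],
    [0,0,0],
    [0,0,0],
    [0,0,0],
    [0,0,0],
    [0,0,40],
    [0,0,90],
  ],
  angular=[
    [0,0,0],
    [0,0,0],
    [0,0,0],
    [0,0,0],
    [0,0,0],
    [0,0,0],
    [0,0,0],
  ],
  grip=[0.1,0.1,0.1,0.1,0.1,0.1,0.1],
)

```text
t: 2.82
tool_pos: [0.4726, -0.2977, 0.1027]
orientation: [0.997, -0.075, -0.002, -0.001]
ft_force: [0.7, -1.2, -1.4]
width: 0.314
gripper_force: 30.0
```

```bash
python3 -c "
from h import *
s=monitor.sense();print(s['tool_pos'],s['orientation'],s['width'],s['gripper_force'],s['ft_force'])"
```

```text
[ 0.47263861 -0.29770613  0.10269767] [ 0.99717775 -0.07503706 -0.00195997 -0.00146339] 0.31403008585445324 29.999311566352844 [ 0.71040279 -1.15811106 -1.4223851 ]
```

Call:
drive_tool(
  linear=[
    [20,50,20],
    [30,100,20],
    [40,150,20],
    [50,200,20],
    [60,250,20],
    [70,300,20],
    [78,340,0],
    [82,365,-30],
    [82,372,-60],
    [82,372,-75],
    [82,372,-75],
    [82,372,-75],
    [82,372,-75],
  ],
  angular=[
    [0,0,0.06],
    [0,0,0.12],
    [0,0,0.18],
    [0,0,0.24],
    [0,0,0.3],
    [0,0,0.357],
    [0,0,0.357],
    [0,0,0.357],
    [0,0,0.357],
    [0,0,0.357],
    [0,0,0.357],
    [0,0,0.357],
    [0,0,0.357],
  ],
  grip=[0.1,0.1,0.1,0.1,0.1,0.1,0.1,0.1,0.1,0.1,0.1,0.1,0.1],
)

```text
t: 4.45
tool_pos: [0.5569, 0.0726, 0.0297]
orientation: [0.995, 0.103, 0.001, 0.0]
ft_force: [1.0, -0.1, -2.2]
width: 0.314
gripper_force: 30.0
```

```bash
python3 -c "
from h import *
s=monitor.sense();print(s['tool_pos'],s['width'],s['ft_force'])
r=R.from_quat(s['orientation']).as_matrix();print(np.degrees(np.arctan2(r[1,0],r[0,0])),r[:,2])
o=np.load('rail.npy');print(inrail(s['tool_pos'][:2]*1000,o[:2],o[2]))"
```

```text
[0.55685058 0.07264543 0.02968594] 0.3142512622130169 [ 1.02289648 -0.13704446 -2.18255427]
11.805579139771702 [ 2.44036570e-03 -9.08857092e-05 -9.99997018e-01]
[-76.7  94.9]
```

Call:
drive_tool(
  linear=[
    [-1,0,-8],
    [-1,0,-14],
    [-1,0,-15],
    [-1,0,-15],
    [-1,0,-15],
    [-1,0,-15],
    [-1,0,-15],
    [-1,0,-15],
    [-1,0,40],
    [-1,0,95],
    [-1,0,110],
  ],
  angular=[
    [0,0,0],
    [0,0,0],
    [0,0,0],
    [0,0,0],
    [0,0,0],
    [0,0,0],
    [0,0,0],
    [0,0,0],
    [0,0,0],
    [0,0,0],
    [0,0,0],
  ],
  grip=[0.1,0.1,0.1,0.1,0.1,0.65,0.65,0.65,0.65,0.65,0.65],
)

```text
t: 5.82
tool_pos: [0.5573, 0.0732, 0.1422]
orientation: [0.995, 0.103, 0.004, 0.0]
ft_force: [-0.1, -0.1, 0.7]
width: 0.65
gripper_force: 0.0
```

Call:
drive_tool(
  linear=[
    [-88,-471.5,0],
    [-88,-471.5,0],
    [-88,-471.5,0],
    [-88,-471.5,0],
    [-88,-471.5,0],
    [-88,-471.5,0],
    [-88,-471.5,0],
    [-88,-471.5,0],
    [-88,-471.5,-20],
    [-88,-471.5,-50],
    [-88,-471.5,-80],
    [-88,-471.5,-110],
    [-88,-471.5,-125],
    [-88,-471.5,-125],
    [-88,-471.5,-125],
  ],
  angular=[
    [0,0,-0.03],
    [0,0,-0.03],
    [0,0,-0.03],
    [0,0,-0.03],
    [0,0,-0.03],
    [0,0,-0.03],
    [0,0,-0.03],
    [0,0,-0.03],
    [0,0,-0.03],
    [0,0,-0.03],
    [0,0,-0.03],
    [0,0,-0.03],
    [0,0,-0.03],
    [0,0,-0.03],
    [0,0,-0.03],
  ],
  grip=[0.65,0.65,0.65,0.65,0.65,0.65,0.65,0.65,0.65,0.65,0.65,0.65,0.65,0.65,0.65],
)

```text
t: 7.7
tool_pos: [0.4674, -0.399, 0.0143]
orientation: [0.996, 0.088, 0.001, 0.001]
ft_force: [-1.0, -0.6, 0.2]
width: 0.645
gripper_force: 0.0
```

```bash
python3 - <<'E'
from h import *
p,W=cloud(); o=np.load("rail.npy")
w=railfit(W);print(w[0],np.degrees(w[1]))
q=comp(W,(276,208),.022,.04); r=rect(q) if q is not None else None
print(r, r and inrail(r["c"],o[:2],o[2]), monitor.sense()["tool_pos"])
cv2.imwrite("pics/t2.png",p[:,:,::-1])
E
```

```text
[624.87084036  10.19050147] 36.735975620189144
{'c': (591.0, -16.1), 'mean': array([617.4,  22.3]), 'L': 221.3, 'W': 155.1, 'yaw': -78.5, 'pca': np.float64(-53.7), 'z': 30.0, 'n': 2108} [-61.4   1. ] [ 0.46756421 -0.39911769  0.01462221]
```

```bash
cat >> h.py <<'E'
def box(W,o,x0,x1,y0,y1,lo=.022,hi=.034):
    """rail-frame rectangle of points in a box: extents and fit"""
    m=(W[...,2]>lo)&(W[...,2]<hi); q=W[m]; a=o[2]
    d=q[:,:2]*1000-o[:2]; u=d@[np.cos(a),np.sin(a)]; v=d@[-np.sin(a),np.cos(a)]
    k=(u>x0)&(u<x1)&(v>y0)&(v<y1)
    return rect(np.c_[u[k]/1000,v[k]/1000,q[k,2]])
E
python3 - <<'E'
from h import *
p,W=cloud(); o=np.load("rail.npy")
print(box(W,o,-150,-20,60,130)); print(box(W,o,-15,8,-130,130))
E
```

```text
{'c': (-79.4, 96.7), 'mean': array([-80. ,  96.6]), 'L': 118.4, 'W': 30.0, 'yaw': 0.0, 'pca': np.float64(-0.2), 'z': 30.1, 'n': 686}
{'c': (-3.4, 0.0), 'mean': array([-3.5,  0.8]), 'L': 219.8, 'W': 22.9, 'yaw': 90.0, 'pca': np.float64(90.0), 'z': 30.0, 'n': 944}
```

Call:
drive_tool(
  linear=[
    [0,0,0],
    [0,0,0],
    [0,0,0],
    [0,0,0],
    [0,0,0],
    [0,0,40],
    [0,0,90],
  ],
  angular=[
    [0,0,0],
    [0,0,0],
    [0,0,0],
    [0,0,0],
    [0,0,0],
    [0,0,0],
    [0,0,0],
  ],
  grip=[0.1,0.1,0.1,0.1,0.1,0.1,0.1],
)

```text
t: 8.68
tool_pos: [0.4656, -0.3969, 0.1024]
orientation: [0.996, 0.088, -0.002, -0.002]
ft_force: [0.8, -0.6, -1.7]
width: 0.316
gripper_force: 30.0
```

Call:
drive_tool(
  linear=[
    [20,40,20],
    [40,85,20],
    [65,130,20],
    [90,175,20],
    [105,220,20],
    [118,255,0],
    [125,275,-30],
    [128,284,-60],
    [128,284,-80],
    [128,284,-87],
    [128,284,-90],
    [128,284,-90],
    [128,284,-90],
    [128,284,-90],
    [128,284,-90],
    [128,284,-90],
    [128,284,-40],
    [128,284,20],
    [128,284,40],
  ],
  angular=[
    [0,0,0.03],
    [0,0,0.03],
    [0,0,0.03],
    [0,0,0.03],
    [0,0,0.03],
    [0,0,0.03],
    [0,0,0.03],
    [0,0,0.03],
    [0,0,0.03],
    [0,0,0.03],
    [0,0,0.03],
    [0,0,0.03],
    [0,0,0.03],
    [0,0,0.03],
    [0,0,0.03],
    [0,0,0.03],
    [0,0,0.03],
    [0,0,0.03],
    [0,0,0.03],
  ],
  grip=[0.1,0.1,0.1,0.1,0.1,0.1,0.1,0.1,0.1,0.1,0.1,0.1,0.1,0.65,0.65,0.65,0.65,0.65,0.65],
)

```text
t: 11.05
tool_pos: [0.5971, -0.115, 0.1479]
orientation: [0.995, 0.103, 0.003, 0.002]
ft_force: [-0.2, 0.3, -0.2]
width: 0.653
gripper_force: 0.0
```

Call:
drive_tool(
  linear=[
    [-119,526,0],
    [-119,526,0],
    [-119,526,0],
    [-119,526,0],
    [-119,526,0],
    [-119,526,0],
    [-119,526,0],
    [-119,526,0],
    [-119,526,0],
    [-119,526,0],
    [-119,526,0],
    [-119,526,0],
    [-119,526,0],
    [-119,526,0],
    [-119,526,0],
    [-119,526,-30],
    [-119,526,-60],
    [-119,526,-60],
  ],
  angular=[
    [0,0,0.18],
    [0,0,0.36],
    [0,0,0.54],
    [0,0,0.72],
    [0,0,0.9],
    [0,0,1.08],
    [0,0,1.26],
    [0,0,1.44],
    [0,0,1.62],
    [0,0,1.8],
    [0,0,1.98],
    [0,0,2.16],
    [0,0,2.34],
    [0,0,2.52],
    [0,0,2.7],
    [0,0,2.743],
    [0,0,2.743],
    [0,0,2.743],
  ],
  grip=[0.65,0.65,0.65,0.65,0.65,0.65,0.65,0.65,0.65,0.65,0.65,0.65,0.65,0.65,0.65,0.65,0.65,0.65],
)

```text
t: 13.3
tool_pos: [0.4742, 0.4105, 0.0812]
orientation: [0.096, 0.995, -0.002, -0.002]
ft_force: [1.0, 0.3, -0.1]
width: 0.65
gripper_force: 0.0
```

```bash
python3 - <<'E'
from h import *
s=monitor.sense();print(s['tool_pos'],s['joints'])
r=R.from_quat(s['orientation']).as_matrix();print(np.degrees(np.arctan2(r[1,0],r[0,0])))
p,W=cloud(); o=np.load("rail.npy")
print(box(W,o,-150,-15.5,60,130));print(box(W,o,-150,-15.5,-130,-60)); print(box(W,o,-14,8,-130,130))
cv2.imwrite("pics/t3.png",p[:,:,::-1])
E
```

```text
[0.47419308 0.41045926 0.08124485] [ 6.02572207e-01  4.50513033e-01  1.57751429e+00  4.08134953e-05
  1.11894362e+00 -7.76465206e-01]
169.0115824975104
{'c': (-77.1, 87.3), 'mean': array([-77.8,  96.3]), 'L': 123.1, 'W': 48.9, 'yaw': -0.1, 'pca': np.float64(-0.7), 'z': 30.1, 'n': 715}
{'c': (-76.2, -86.9), 'mean': array([-76.4, -94.8]), 'L': 121.5, 'W': 49.4, 'yaw': 1.0, 'pca': np.float64(0.5), 'z': 29.9, 'n': 706}
{'c': (-3.0, 0.1), 'mean': array([-3.1,  0.6]), 'L': 219.7, 'W': 22.0, 'yaw': 90.0, 'pca': np.float64(89.9), 'z': 30.1, 'n': 906}
```

View pics/t3.png

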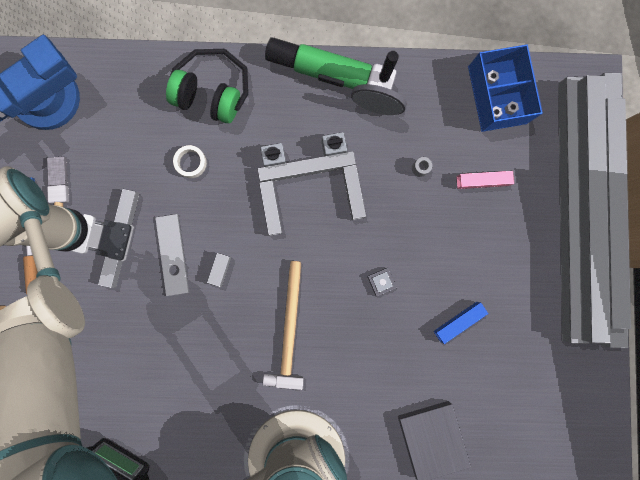

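The picture shows both short tubes butted to the rail, at (270,205) and (355,190), with the gripper over the long tube at (116,238). Next I grip it.

Call:
drive_tool(
  linear=[
    [0,0,-40],
    [0,0,-65],
    [0,0,-70],
    [0,0,-70],
    [0,0,-70],
    [0,0,-70],
    [0,0,-70],
    [0,0,-70],
    [0,0,-70],
    [0,0,-40],
    [0,0,10],
    [0,0,40],
    [0,0,40],
  ],
  angular=[
    [0,0,0],
    [0,0,0],
    [0,0,0],
    [0,0,0],
    [0,0,0],
    [0,0,0],
    [0,0,0],
    [0,0,0],
    [0,0,0],
    [0,0,0],
    [0,0,0],
    [0,0,0],
    [0,0,0],
  ],
  grip=[0.65,0.65,0.65,0.65,0.1,0.1,0.1,0.1,0.1,0.1,0.1,0.1,0.1],
)

```text
t: 14.98
tool_pos: [0.4769, 0.4123, 0.1251]
orientation: [0.096, 0.995, 0.001, 0.002]
ft_force: [0.4, -0.4, -4.3]
width: 0.319
gripper_force: 30.0
```

Call:
drive_tool(
  linear=[
    [2,-45,10],
    [4,-90,10],
    [6,-135,10],
    [8,-180,10],
    [10,-225,10],
    [12,-270,10],
    [15,-315,10],
    [18,-360,10],
    [20,-400,0],
    [22,-430,-20],
    [22,-448,-45],
    [22,-448,-65],
    [22,-448,-65],
    [22,-448,-65],
    [22,-448,-65],
  ],
  angular=[
    [0,0,-0.12],
    [0,0,-0.24],
    [0,0,-0.36],
    [0,0,-0.48],
    [0,0,-0.6],
    [0,0,-0.72],
    [0,0,-0.84],
    [0,0,-0.96],
    [0,0,-1.08],
    [0,0,-1.173],
    [0,0,-1.173],
    [0,0,-1.173],
    [0,0,-1.173],
    [0,0,-1.173],
    [0,0,-1.173],
  ],
  grip=[0.1,0.1,0.1,0.1,0.1,0.1,0.1,0.1,0.1,0.1,0.1,0.1,0.1,0.1,0.1],
)

```text
t: 16.85
tool_pos: [0.4983, -0.0362, 0.059]
orientation: [0.63, 0.776, 0.0, 0.001]
ft_force: [0.4, 0.6, -3.0]
width: 0.318
gripper_force: 30.0
```

```bash
python3 - <<'E'
from h import *
s=monitor.sense();print(s['tool_pos'],s['joints'])
r=R.from_quat(s['orientation']).as_matrix();print(np.degrees(np.arctan2(r[1,0],r[0,0])),r[:,2],r[:,0])
o=np.load('rail.npy');print(inrail(s['tool_pos'][:2]*1000,o[:2],o[2]))
E
```

```text
[ 0.49834856 -0.03619432  0.05900614] [-2.11884978e-01  3.04712547e-01  1.89364873e+00  6.26260835e-05
  9.41935787e-01 -4.18445211e-01]
101.83290421448245 [ 1.27726708e-03 -2.22953698e-04 -9.99999159e-01] [-2.05058145e-01  9.78749675e-01 -4.80130281e-04]
[-156.3    0.4]
```

Call:
drive_tool(
  linear=[
    [0,0,-15],
    [0,0,-30],
    [0,0,-40],
    [0,0,-45],
    [0,0,-45],
    [0,0,-45],
    [0,0,-45],
    [0,0,-45],
    [0,0,-45],
    [0,0,0],
    [0,0,55],
    [0,0,90],
  ],
  angular=[
    [0,0,0],
    [0,0,0],
    [0,0,0],
    [0,0,0],
    [0,0,0],
    [0,0,0],
    [0,0,0],
    [0,0,0],
    [0,0,0],
    [0,0,0],
    [0,0,0],
    [0,0,0],
  ],
  grip=[0.1,0.1,0.1,0.1,0.1,0.1,0.6,0.6,0.6,0.6,0.6,0.6],
)

```text
t: 18.35
tool_pos: [0.4988, -0.0366, 0.1511]
orientation: [0.631, 0.776, 0.001, 0.002]
ft_force: [0.0, 0.3, -1.7]
width: 0.597
gripper_force: 0.0
```

Call:
drive_tool(
  linear=[
    [-54,332,0],
    [-54,332,0],
    [-54,332,0],
    [-54,332,0],
    [-54,332,0],
    [-54,332,0],
    [-54,332,0],
    [-54,332,0],
    [-54,332,0],
    [-54,332,-50],
    [-54,332,-90],
    [-54,332,-110],
    [-54,332,-110],
    [-54,332,-110],
  ],
  angular=[
    [0,0,-0.18],
    [0,0,-0.36],
    [0,0,-0.54],
    [0,0,-0.72],
    [0,0,-0.9],
    [0,0,-1.08],
    [0,0,-1.26],
    [0,0,-1.44],
    [0,0,-1.597],
    [0,0,-1.597],
    [0,0,-1.597],
    [0,0,-1.597],
    [0,0,-1.597],
    [0,0,-1.597],
  ],
  grip=[0.85,0.85,0.85,0.85,0.85,0.85,0.85,0.85,0.85,0.85,0.85,0.85,0.85,0.85],
)

```text
t: 20.1
tool_pos: [0.4446, 0.296, 0.0393]
orientation: [0.996, 0.09, 0.001, -0.0]
ft_force: [0.0, -0.1, 0.6]
width: 0.847
gripper_force: 0.0
```

```bash
python3 - <<'E'
from h import *
s=monitor.sense();print(s['tool_pos'],s['joints'][5])
r=R.from_quat(s['orientation']).as_matrix();print(np.degrees(np.arctan2(r[1,0],r[0,0])))
p,W=cloud(); o=np.load("rail.npy")
print("frame",box(W,o,-200,8,-130,130));print("front",box(W,o,-200,-144,-130,130))
print("+",box(W,o,-135,-20,60,130));print("-",box(W,o,-135,-20,-130,-60))
cv2.imwrite("pics/t4.png",cv2.resize(p[120:300,80:400],None,fx=2.5,fy=2.5,interpolation=cv2.INTER_CUBIC)[:,:,::-1])
E
```

```text
[0.44463048 0.29599075 0.03934796] 1.8481504431429316
10.30343164308109
frame {'c': (-82.1, 0.6), 'mean': array([-84.6,   0.1]), 'L': 222.5, 'W': 180.2, 'yaw': -90.0, 'pca': np.float64(-89.6), 'z': 30.0, 'n': 3751}
front {'c': (-158.0, -0.9), 'mean': array([-158.2,   -0.6]), 'L': 219.7, 'W': 28.2, 'yaw': 89.9, 'pca': np.float64(90.0), 'z': 30.1, 'n': 1201}
+ {'c': (-77.5, 96.8), 'mean': array([-77.4,  96.6]), 'L': 114.8, 'W': 30.0, 'yaw': 0.1, 'pca': np.float64(0.0), 'z': 30.1, 'n': 675}
- {'c': (-77.3, -95.3), 'mean': array([-77.7, -95. ]), 'L': 114.6, 'W': 30.5, 'yaw': -0.1, 'pca': np.float64(-0.1), 'z': 30.0, 'n': 673}
```

View pics/t4.png

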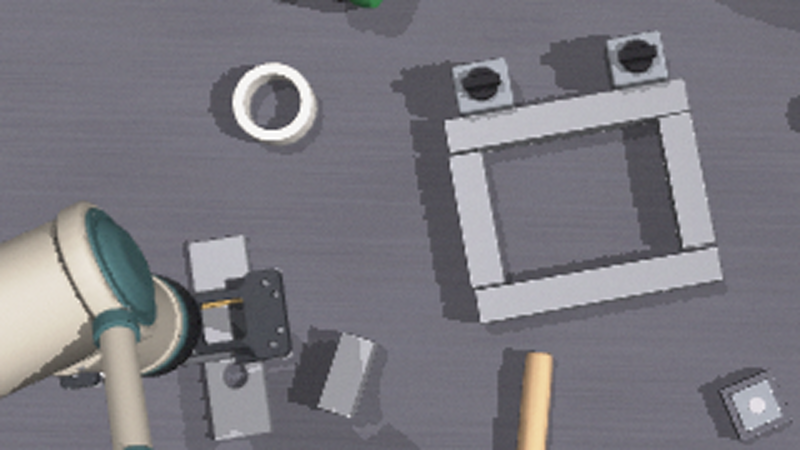

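The frame is closed: crop corners (447,122), (688,90), (720,280) and (480,320). The gripper straddles the plate, with the bore at (235,375) on the robot side. Now I grip the plate.

Call:
drive_tool(
  linear=[
    [0,0,-15],
    [0,0,-25],
    [0,0,-29],
    [0,0,-29],
    [0,0,-29],
    [0,0,-29],
    [0,0,-29],
    [0,0,-29],
    [0,0,-29],
    [0,0,-15],
    [0,0,10],
    [0,0,50],
    [0,0,80],
    [0,0,80],
  ],
  angular=[
    [0,0,0],
    [0,0,0],
    [0,0,0],
    [0,0,0],
    [0,0,0],
    [0,0,0],
    [0,0,0],
    [0,0,0],
    [0,0,0],
    [0,0,0],
    [0,0,0],
    [0,0,0],
    [0,0,0],
    [0,0,0],
  ],
  grip=[0.85,0.85,0.85,0.85,0.85,0.3,0.3,0.3,0.3,0.3,0.3,0.3,0.3,0.3],
)

```text
t: 21.9
tool_pos: [0.4454, 0.2966, 0.1209]
orientation: [0.996, 0.09, 0.003, -0.001]
ft_force: [0.2, -0.9, -4.9]
width: 0.528
gripper_force: 30.0
```

```bash
python3 - <<'E'
from h import *
s=monitor.sense();print(s['tool_pos'],s['torque'])
p,d=imaging.capture("scene")
cv2.imwrite("pics/s5.png",cv2.resize(p[100:350,300:620],None,fx=2.4,fy=2.4)[:,:,::-1])
E
```

```text
[0.44535699 0.29664897 0.12094674] [ 0.03727316 -0.05530679  0.05823284]
```

View pics/s5.png

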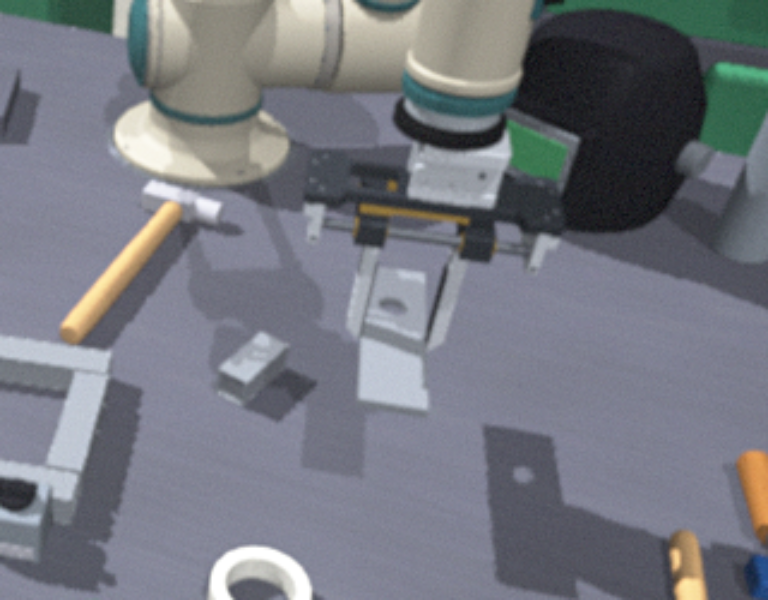

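The plate is held level at (395,330) with the bore at (392,305); the offcut at (253,365) is undisturbed.

Call:
drive_tool(
  linear=[
    [15,-40,15],
    [35,-85,15],
    [55,-130,15],
    [75,-175,15],
    [95,-220,15],
    [110,-260,15],
    [122,-290,5],
    [128,-308,-15],
    [131,-316,-40],
    [131,-316,-60],
    [131,-316,-68],
    [131,-316,-68],
    [131,-316,-68],
    [131,-316,-68],
  ],
  angular=[
    [0,0,0.027],
    [0,0,0.027],
    [0,0,0.027],
    [0,0,0.027],
    [0,0,0.027],
    [0,0,0.027],
    [0,0,0.027],
    [0,0,0.027],
    [0,0,0.027],
    [0,0,0.027],
    [0,0,0.027],
    [0,0,0.027],
    [0,0,0.027],
    [0,0,0.027],
  ],
  grip=[0.3,0.3,0.3,0.3,0.3,0.3,0.3,0.3,0.3,0.3,0.3,0.3,0.3,0.3],
)

```text
t: 23.7
tool_pos: [0.5755, -0.0203, 0.0514]
orientation: [0.995, 0.103, 0.001, 0.0]
ft_force: [-0.9, -0.5, -4.6]
width: 0.525
gripper_force: 30.0
```

```bash
python3 - <<'E'
from h import *
s=monitor.sense();print(s['tool_pos'],s['ft_force'])
p,W=cloud(); o=np.load("rail.npy")
print(inrail(s['tool_pos'][:2]*1000,o[:2],o[2]), box(W,o,-220,60,-30,30,.04,.06))
E
```

```text
[ 0.57549235 -0.0203016   0.05135281] [-0.85388876 -0.53709779 -4.61300623]
[-77.5   0.1] {'c': (-129.9, 1.1), 'mean': array([-132.5,    1. ]), 'L': 76.1, 'W': 50.0, 'yaw': 0.0, 'pca': np.float64(-1.0), 'z': 49.8, 'n': 699}
```

Call:
drive_tool(
  linear=[
    [-1,0,-6],
    [-1,0,-10],
    [-1,0,-11.5],
    [-1,0,-11.5],
    [-1,0,-11.5],
    [-1,0,-11.5],
    [-1,0,-11.5],
    [-1,0,-11.5],
    [-1,0,-11.5],
    [-1,0,20],
    [-1,0,75],
    [-1,0,100],
  ],
  angular=[
    [0,0,0],
    [0,0,0],
    [0,0,0],
    [0,0,0],
    [0,0,0],
    [0,0,0],
    [0,0,0],
    [0,0,0],
    [0,0,0],
    [0,0,0],
    [0,0,0],
    [0,0,0],
  ],
  grip=[0.3,0.3,0.3,0.3,0.3,0.3,0.8,0.8,0.8,0.8,0.8,0.8],
)

```text
t: 25.25
tool_pos: [0.5757, -0.0207, 0.1535]
orientation: [0.995, 0.103, 0.002, 0.001]
ft_force: [-0.3, -0.6, -0.9]
width: 0.799
gripper_force: 0.0
```

Call:
drive_tool(
  linear=[
    [83.5,-246.5,0],
    [83.5,-246.5,0],
    [83.5,-246.5,0],
    [83.5,-246.5,0],
    [83.5,-246.5,0],
    [83.5,-246.5,0],
    [83.5,-246.5,-50],
    [83.5,-246.5,-90],
    [83.5,-246.5,-90],
    [83.5,-246.5,-90],
  ],
  angular=[
    [0,0,0],
    [0,0,0],
    [0,0,0],
    [0,0,0],
    [0,0,0],
    [0,0,0],
    [0,0,0],
    [0,0,0],
    [0,0,0],
    [0,0,0],
  ],
  grip=[0.8,0.8,0.8,0.8,0.8,0.8,0.8,0.8,0.8,0.8],
)

```text
t: 26.5
tool_pos: [0.6583, -0.266, 0.0623]
orientation: [0.995, 0.104, 0.001, 0.001]
ft_force: [0.3, -0.5, -0.2]
width: 0.797
gripper_force: 0.0
```

```bash
python3 - <<'E'
from h import *
s=monitor.sense();print(s['tool_pos'])
p,W=cloud(); o=np.load("rail.npy")
print("plate",box(W,o,-220,60,-35,35,.034,.045)); print("front",box(W,o,-200,-144,-130,130))
a=o[2];X=np.array([np.cos(a),np.sin(a)]);c=imaging.calibration("top")
# bore: no/low-depth or dark pixels near expected place
m=np.zeros((480,640),bool)
d=W[...,:2]*1000-o[:2];u=d@X;v=d@[-X[1],X[0]]
import warnings;warnings.simplefilter("ignore")
k=(np.hypot(u+113,v)<22)&(W[...,2]<.03); print("bore",u[k].mean(),v[k].mean(),k.sum(),u[k].min(),u[k].max(),v[k].min(),v[k].max())
cv2.imwrite("pics/t6.png",cv2.resize(p[130:260,240:440],None,fx=4,fy=4,interpolation=cv2.INTER_CUBIC)[:,:,::-1])
E
```

```text
[ 0.65834533 -0.26604046  0.06233485]
plate {'c': (-80.3, -1.6), 'mean': array([-77.7,   1.4]), 'L': 185.3, 'W': 63.9, 'yaw': 3.2, 'pca': np.float64(0.9), 'z': 38.4, 'n': 1674}
front {'c': (-158.0, -36.3), 'mean': array([-158.1,  -61.6]), 'L': 148.7, 'W': 28.0, 'yaw': 90.0, 'pca': np.float64(89.5), 'z': 29.9, 'n': 513}
bore -110.95947354040517 0.29655380646411816 76 -121.20647257234396 -100.95308767160078 -10.524133435923329 11.294069730300679
```

View pics/t6.png

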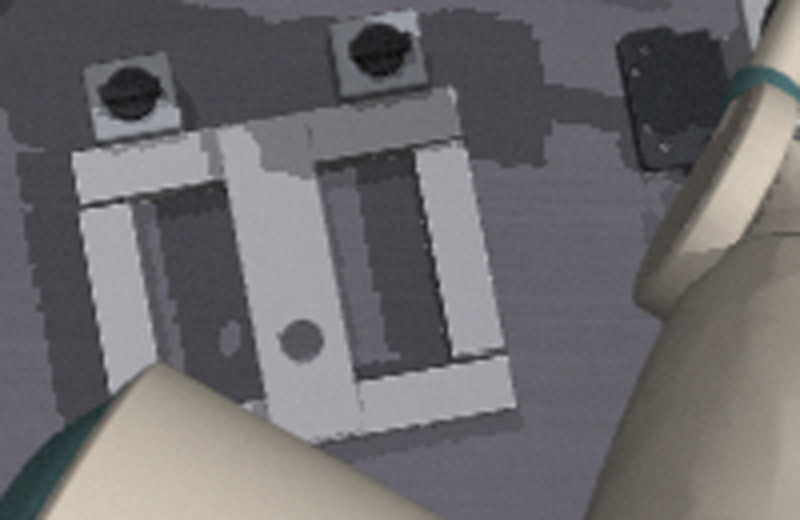

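The plate lies across both long tubes and the bore shows at crop (301,340). I work out the bore position precisely.

```bash
cat >> h.py <<'E'
def onplane(px,z,cam="top"):
    c=imaging.calibration(cam);E=c["extrinsics"];u,v=px
    d=E[:3,:3]@[(u-c["cx"])/c["fx"],-(v-c["cy"])/c["fy"],-1]
    return (E[:3,3]+d*(z-E[2,3])/d[2])*1000
E
python3 - <<'E'
from h import *
p,W=cloud();o=np.load("rail.npy")
g=cv2.cvtColor(p,cv2.COLOR_RGB2GRAY)[206:224,306:324]; k=g<(int(g.max())+int(g.min()))/2
n,l,st,ce=cv2.connectedComponentsWithStats(k.astype(np.uint8)); i=l[8,9]; px=ce[i]+[306,206]
w=onplane(px,.038); print(px,st[i],w,inrail(w[:2],o[:2],o[2]))
E
```

```text
[314.85555556 214.73333333] [ 4  4 11 11 90] [538.74469974 -26.65971217  38.        ] [-114.8    1.4]
```

Call:
drive_tool(
  linear=[
    [0,0,-25],
    [0,0,-40],
    [0,0,-46],
    [0,0,-46],
    [0,0,-46],
    [0,0,-46],
    [0,0,-46],
    [0,0,-46],
    [0,0,-46],
    [0,0,-30],
    [0,0,20],
    [0,0,60],
    [0,0,60],
    [0,0,60],
  ],
  angular=[
    [0,0,0],
    [0,0,0],
    [0,0,0],
    [0,0,0],
    [0,0,0],
    [0,0,0],
    [0,0,0],
    [0,0,0],
    [0,0,0],
    [0,0,0],
    [0,0,0],
    [0,0,0],
    [0,0,0],
    [0,0,0],
  ],
  grip=[0.8,0.8,0.8,0.8,0.2,0.2,0.2,0.2,0.2,0.2,0.2,0.2,0.2,0.2],
)

```text
t: 28.35
tool_pos: [0.6563, -0.2662, 0.1194]
orientation: [0.995, 0.103, -0.001, -0.001]
ft_force: [0.1, -0.3, -2.4]
width: 0.416
gripper_force: 30.0
```

Call:
drive_tool(
  linear=[
    [-20,40,0],
    [-45,85,0],
    [-70,130,0],
    [-92,175,0],
    [-108,215,0],
    [-118,240,-15],
    [-118,240,-40],
    [-118,240,-50],
    [-118,240,-50],
    [-118,240,-50],
    [-118,240,-50],
  ],
  angular=[
    [0,0,0],
    [0,0,0],
    [0,0,0],
    [0,0,0],
    [0,0,0],
    [0,0,0],
    [0,0,0],
    [0,0,0],
    [0,0,0],
    [0,0,0],
    [0,0,0],
  ],
  grip=[0.2,0.2,0.2,0.2,0.2,0.2,0.2,0.2,0.2,0.2,0.2],
)

```text
t: 29.72
tool_pos: [0.5401, -0.0273, 0.0711]
orientation: [0.995, 0.103, 0.001, 0.0]
ft_force: [-0.5, 0.0, -1.4]
width: 0.414
gripper_force: 30.0
```

```bash
python3 - <<'E'
from h import *
s=monitor.sense();print(s['tool_pos'],s['orientation'])
p,d=imaging.capture("scene")
cv2.imwrite("pics/s7.png",cv2.resize(p[180:360,180:380],None,fx=3.3,fy=3.3)[:,:,::-1])
E
```

```text
[ 0.54006414 -0.02731117  0.0711158 ] [9.94686796e-01 1.02945058e-01 6.62623654e-04 2.32039822e-04]
```

View pics/s7.png

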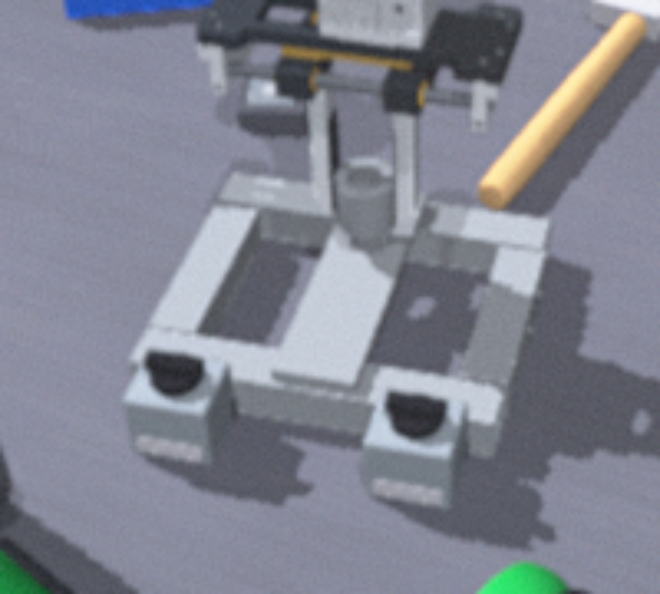

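The bush is held upright above the bore end at (367,205). I lower it and let go.

Call:
drive_tool(
  linear=[
    [0,0,-8],
    [0,0,-13],
    [0,0,-16],
    [0,0,-18],
    [0,0,-18],
    [0,0,-18],
    [0,0,-18],
    [0,0,-18],
    [0,0,-18],
    [0,0,-18],
    [0,0,10],
    [0,0,60],
    [0,0,110],
    [-60,-80,110],
    [-100,-130,110],
    [-150,-200,110],
    [-150,-240,110],
    [-150,-240,110],
  ],
  angular=[
    [0,0,0],
    [0,0,0],
    [0,0,0],
    [0,0,0],
    [0,0,0],
    [0,0,0],
    [0,0,0],
    [0,0,0],
    [0,0,0],
    [0,0,0],
    [0,0,0],
    [0,0,0],
    [0,0,0],
    [0,0,0],
    [0,0,0],
    [0,0,0],
    [0,0,0],
    [0,0,0],
  ],
  grip=[0.2,0.2,0.2,0.2,0.2,0.2,0.7,0.7,0.7,0.7,0.7,0.7,0.7,0.7,0.7,0.7,0.7,0.7],
)

```text
t: 32.02
tool_pos: [0.3881, -0.2693, 0.1808]
orientation: [0.995, 0.102, 0.0, 0.001]
ft_force: [0.6, -0.2, -0.7]
width: 0.7
gripper_force: 0.0
```

```bash
python3 - <<'E'
from h import *
p,W=cloud();o=np.load("rail.npy")
q=box(W,o,-150,-70,-40,40,.06,.085);print("bush",q)
print("plate",box(W,o,-220,12,-40,40,.034,.045));print("front",box(W,o,-200,-144,-130,130))
print("+",box(W,o,-135,-20,60,130));print("-",box(W,o,-135,-20,-130,-60))
print("tape",rect(comp(W,(176,161),.015,.04)),"off",rect(comp(W,(216,270),.022,.04)))
cv2.imwrite("pics/t8.png",cv2.resize(p[120:280,160:400],None,fx=3.3,fy=3.3,interpolation=cv2.INTER_CUBIC)[:,:,::-1])
E
```

```text
bush {'c': (-114.3, 3.0), 'mean': array([-114.3,    2.6]), 'L': 38.4, 'W': 36.6, 'yaw': -10.1, 'pca': np.float64(-22.3), 'z': 72.7, 'n': 201}
plate {'c': (-79.9, 6.0), 'mean': array([-75.1,   1.7]), 'L': 181.0, 'W': 67.1, 'yaw': 1.7, 'pca': np.float64(0.2), 'z': 38.1, 'n': 1522}
front {'c': (-158.1, -0.8), 'mean': array([-158.5,   -1.3]), 'L': 219.5, 'W': 28.1, 'yaw': 90.0, 'pca': np.float64(89.9), 'z': 30.1, 'n': 967}
+ {'c': (-77.2, 96.7), 'mean': array([-77.5,  96.7]), 'L': 114.4, 'W': 30.0, 'yaw': 0.0, 'pca': np.float64(-0.1), 'z': 30.2, 'n': 666}
- {'c': (-77.5, -95.5), 'mean': array([-77.3, -94.9]), 'L': 114.9, 'W': 30.6, 'yaw': -0.0, 'pca': np.float64(-0.2), 'z': 29.9, 'n': 672}
tape {'c': (656.0, 261.5), 'mean': array([655.6, 261.3]), 'L': 70.7, 'W': 70.3, 'yaw': -14.6, 'pca': np.float64(44.8), 'z': 24.6, 'n': 433} off {'c': (412.3, 184.6), 'mean': array([412. , 184.2]), 'L': 69.5, 'W': 30.5, 'yaw': -16.3, 'pca': np.float64(-16.2), 'z': 30.2, 'n': 441}
```

View pics/t8.png

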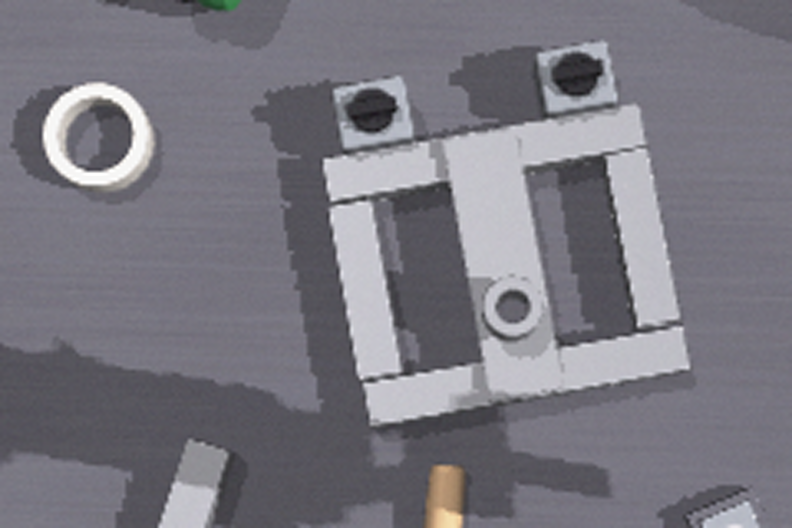

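The frame is closed, the plate lies midway, and the bush stands over the bore at crop (513,307), within about 2 mm. The tape and offcut have not moved.

```bash
python3 -c "
from station import order
print(order.job_done())"
```

```text
the job is handed in; nothing more can be done
None
```

The job is handed in at about 32 s. The four tubes close the rectangle, the plate lies midway with its bore outward, and the bush stands within about 2 mm of the bore centre by the last picture. The tape roll and offcut did not move; the hand-in gave no verdict.

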